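# Line up the table condiments by height

### The arm

A 7-joint arm with a two-finger parallel gripper is mounted at the origin on the work surface. World frame = base frame: x ahead of the robot, y to its left, z up, the work surface at z = 0. Lengths are in m, angles in rad, forces in N, time in s.
With the tool pointing down it reaches from about 0.4 to 0.9 m from the base axis. Payload 5.5 kg.
Tool frame: the origin (TCP) lies at the very end of the fingers, on their centre line; the grasp point (between the pads) lies 19 mm behind it; z points along the fingers, y is the line along which they close (so a half turn about z gives the same grasp; the last joint's range is limited). The gripper opens to 92 mm and grips with 3 to 60 N. Pads are 19 mm wide; open, the fingers measure 130 mm over their backs; the gripper's body (75 mm by 190 mm) begins 47 mm behind the grasp point.
Start: joints at [1.425, 0.501, -0.427, 1.55, 0.221, 1.138, -0.21], TCP at [0.258, -0.596, 0.227] pointing down, gripper open.
Joint ranges: [-2.88, 2.88], [-0.31, 2.03], [-1.54, 1.56], [0.2, 2.42], [-1.41, 4.55], [0.19, 2.02], [-2.57, 2.57]. Speed limits (rad/s): [2.57, 2.57, 3.14, 3.14, 3.14, 3.14, 3.14].

### API

Orientations are given as a rotation vector (axis times angle).
In Python, from workcell import observe, get_image, camera_params, job_done, cut_out gives the robot as it stands.
- The arm moves only by the tool drive_tool, never from a script. Its argument "increments" is a list that holds one entry, the list of rows, each a list of 5 numbers: the shift along the tool's x, y, z in units of 40 mm (1.0 is 40 mm), then the turn about the tool's z in degrees, then the opening, from 0 (shut) to 1 (fully open). A call has 1 to 5 rows; each row shifts and turns the commanded pose from where the row before left it, along the tool's axes as they then stand; what a row does not reach is not made up. A row lasts 1/10 s, in which the tool goes at most 50 mm and 8.59 degrees, less where a joint would pass 70% of its speed; a pose out of reach is approached as far as the arm can. A call is refused whole if a number of a shift passes 1 or a number of a turn 8.59, either way. A call with a gripper value outside its range is refused whole. The fingers move at their own pace and stop on an object; "newtons" is the grip in N (left out, the last holds). Time passes only in rows, so rows that do not move let the fingers close. It gives the time, the measured TCP pose, the force, the opening and the grip force at its end, in the units of the state.
- observe(): the state, without advancing time (a new reading comes with each control period).
- get_image(name): name is "scene" or "top" or "wrist"; returns (picture, depth): 400x640x3 uint8, blue, green, red; 400x640 float32, m along the optical axis (not along the pixel's ray), 0 where there is no reading.
- camera_params(name): a dict with "fovy" (degrees; the focal length in pixels is half the picture's height over the tangent of half this angle, whatever the lens; pixels are square), "cx", "cy" (the principal point, pixels), "eye" and "rotation" of the camera in the world. Camera axes: x right, y down, z forward; pixel columns grow to the right and rows downward; lengths in m; the calibration is good to about 2 mm. A picture is of the moment at which its call begins: read the wrist's pose just before it. camera_params takes no time and is no camera call; for the wrist camera it gives the pose at the moment of the call.
- job_done(): hands the job in; it is judged then, once.
Trained networks look in the newest picture that a camera, given by its name, has taken for a name from the list of things; names that differ only in an ending like _2 or _b are one class to them, and where a whole thing is asked for, a point or a joint stands for the part that bears it (a point fixed in the world has none). Each returns a list of dicts, best first, with "confidence" (0 to 1); they miss things now and then, are a little off and sometimes report something else, mostly with a low value. They report only what shows in the picture. A call takes as long as a camera call.
- cut_out(camera, query): "mask" (400x640 bool, what is visible of it) and "extent" ([left, top, right, bottom] in pixels, round what is visible of it).
The state is a dict: "clock": time; "joint_pos": joint angles; "qd": joint speeds; "tau": joint torques, N m; "tool_pos": TCP position; "tool_rot": TCP orientation; "contact_force": force on the tool from outside, world axes, zero at the start; "torque": the same for the moment, N m; "finger_gap": finger opening in m; "gripper_force": force on a finger pad.
Only numpy, scipy, OpenCV 4.12 (cv2) and the standard library are available. Lean on these libraries where they do the work, as an engineer would, in place of code of your own. Each camera call takes 0.05 s, during which the arm holds its last target. There are 200 camera calls.

### The job

Reset this eatery table: stand the four condiments upright on the black pads of the low wooden condiment stand in order of height, one centred on each pad, with the tallest at the end next to the green menu holder and so on down to the shortest at the other end. The flat spice tin has slipped down between the two napkin boxes; draw it up by its top and stand it with its broad side running along the row. Never let any of the four tip over, and leave the mug where it stands.

Things in the scene. Friction and masses are not known exactly. Their poses are not given: they have to be found in the camera images.
- soy_bottle: amber glass soy sauce bottle with a paper band and a black cap, 146 mm tall, about 0.3 kg. Round body 54 mm in diameter from the base up to 112 mm, then a short shoulder and the cap. Stands loose on the table. Origin: centre of its base; z up.
- spice_tin: flat steel spice tin with a black lid, 114 mm tall, 62 mm wide (its x axis), 30 mm thick (its y axis), about 0.14 kg. Origin: centre of its base; z up. It starts upright on the table in the 36 mm gap between two fixed wooden napkin boxes, each 150 mm long (along the tin's x), 75 mm across and 71 mm high, on its +y and -y sides; its top 43 mm stands out.
- chilli_tube: round wooden chilli shaker with two dark rings and a dark stopper, 88 mm tall in all; plain body 42 mm in diameter up to 76 mm, about 0.09 kg. Stands loose on the table. Origin: centre of its base; z up.
- salt_pot: squat white ceramic salt pot with a lid and small knob, 64 mm tall in all; body 52 mm in diameter up to 44 mm, lid rim 54 mm in diameter above it, about 0.16 kg. Stands loose on the table. Origin: centre of its base; z up.
- pad_a: black square rubber pad 62 x 62 mm, 3 mm thick, the leftmost (seen from the robot) of four in a row on the low wooden condiment stand. Origin: centre of its underside; its top, where a thing stands, is 3 mm above that and 11 mm above the table. Its y axis runs along the row towards the left end, its x axis across the row.
- pad_b: black square rubber pad 62 x 62 mm, 3 mm thick, the second from the left (seen from the robot) of four in a row on the low wooden condiment stand. Origin: centre of its underside; its top, where a thing stands, is 3 mm above that and 11 mm above the table. Pads are 74 mm apart centre to centre.
- pad_c: black square rubber pad 62 x 62 mm, 3 mm thick, the third from the left (seen from the robot) of four in a row on the low wooden condiment stand. Origin: centre of its underside; its top, where a thing stands, is 3 mm above that and 11 mm above the table. The fixed stand measures 104 mm across, 312 mm along the row.
- pad_d: black square rubber pad 62 x 62 mm, 3 mm thick, the rightmost (seen from the robot) of four in a row on the low wooden condiment stand. Origin: centre of its underside; its top, where a thing stands, is 3 mm above that and 11 mm above the table. The stand's rim rises to 14 mm above the table and begins 44 mm either side of the row's centre line.
- menu_holder: fixed pair of green steel bookends with menu cards between them, 100 mm wide across the row, 46 mm thick along the row, 150 mm tall. It stands just beyond either the left or the right end of the condiment stand, its centre 76 mm from the centre of the nearest pad (a low white call button, 21 mm high, stands beyond the other end). Origin: centre of its underside.
- mug: blue mug, 76 mm in diameter, 88 mm tall, with a handle; stands loose beside a black bowl on a small black tray (160 x 190 mm, 12 mm high) on the side of the table away from the napkin boxes. Origin: centre of its base. To be left alone.

How it is judged:
At the end, for the whole second after the job is handed in: From the pad next to the menu holder: soy bottle, spice tin, chilli tube, salt pot, each on its pad within 12 mm of its centre, upright (0.12 rad), released and at rest; the tin's broad side within 0.3 rad of the row; the mug upright within 30 mm of its start (((y of menu_holder in the frame of pad_a above 0 m and horizontal distance between soy_bottle and pad_a below 0.012 m and z of soy_bottle in the frame of pad_a between 0 and 0.008 m and horizontal distance between spice_tin and pad_b below 0.012 m and z of spice_tin in the frame of pad_b between 0 and 0.008 m and horizontal distance between chilli_tube and pad_c below 0.012 m and z of chilli_tube in the frame of pad_c between 0 and 0.008 m and horizontal distance between salt_pot and pad_d below 0.012 m and z of salt_pot in the frame of pad_d between 0 and 0.008 m) or (y of menu_holder in the frame of pad_a below 0 m and horizontal distance between soy_bottle and pad_d below 0.012 m and z of soy_bottle in the frame of pad_d between 0 and 0.008 m and horizontal distance between spice_tin and pad_c below 0.012 m and z of spice_tin in the frame of pad_c between 0 and 0.008 m and horizontal distance between chilli_tube and pad_b below 0.012 m and z of chilli_tube in the frame of pad_b between 0 and 0.008 m and horizontal distance between salt_pot and pad_a below 0.012 m and z of salt_pot in the frame of pad_a between 0 and 0.008 m)) and angle between each of soy_bottle, spice_tin, chilli_tube, salt_pot's own z axis and vertical below 0.12 rad and linear speed of each of soy_bottle, spice_tin, chilli_tube, salt_pot below 0.02 m/s and angular speed of each of soy_bottle, spice_tin, chilli_tube, salt_pot below 0.2 rad/s and contact force between each of soy_bottle, spice_tin, chilli_tube, salt_pot and the fingers below 0.1 N and angle between the x axis of spice_tin and the y axis of pad_a, either way round below 0.3 rad and distance of mug from where it was at the start of the episode below 0.03 m and angle between mug's own z axis and vertical below 0.3 rad); the robot touches nothing.
It fails at once if one of the four condiments tips over (leans more than 0.6 rad) (angle between any of soy_bottle, spice_tin, chilli_tube, salt_pot's own z axis and vertical above 0.6 rad).
It fails at once if the mug is moved by more than 30 mm or tipped (distance of mug from where it was at the start of the episode above 0.03 m or angle between mug's own z axis and vertical above 0.3 rad).
It also fails if it takes over 120 s, if anything falls off the work surface, if the arm or the gripper's body presses on something with over 40 N, if the wrist force passes 120 N, or if a joint passes its speed limit or range.

## Working session

There is one attempt and no reset: what is moved stays moved. The work goes in short steps, Python scripts to look and compute and a tool call to move; the robot and the scene stay as the last step left them, time stands still between calls to the robot, and variables do not carry over. Pictures are saved under pics/ and viewed, at most 14 in all, crops included, and the job is handed in when it is done.

Besides the shell and the picture viewer there is one more tool, called after "Request:" in YAML: its name, and indented under it one key for each argument. drive_tool: Moves the arm, as the interface text tells. Its arguments: {"type":"object","properties":{"increments":{"type":"array"},"newtons":{"type":"number"}},"required":["increments"]}

```bash
mkdir -p pics; ls
python3 - <<'E'
from workcell import *
import cv2
print(observe())
for n in("scene","top"):
    p,d=get_image(n);cv2.imwrite(f"pics/{n}0.png",p);print(n,camera_params(n))
E
```

```text
pics
{'clock': 0.0, 'joint_pos': array([ 1.42516768,  0.50184115, -0.4267937 ,  1.55144731,  0.22083437,
        1.13828205, -0.21028364]), 'qd': array([ 1.54216458e-03,  1.02918992e-03, -6.00256159e-04,  5.12277324e-05,
        1.45795439e-03, -7.12535337e-04, -1.40320231e-03]), 'tau': array([-4.53405573e-05, -5.66591370e+01, -5.81664383e+00, -2.79107398e+01,
       -6.88970019e-02,  3.09720787e-02,  2.01209918e-04]), 'tool_pos': array([ 0.25807443, -0.59581757,  0.22568389]), 'tool_rot': array([-3.07431436e+00, -6.37475750e-01,  5.49814214e-04]), 'contact_force': array([ 0.32718521,  0.59254567, -0.48878843]), 'torque': array([ 0.04897995, -0.02819794, -0.02772508]), 'gripper_force': 0.0, 'finger_gap': 0.09169501322743831}
scene {'fovy': 45.30167466920398, 'cx': 319.7667847574091, 'cy': 195.34311287357195, 'eye': array([1.07816506, 0.51778418, 1.20262928]), 'rotation': array([-1.08194029, -2.6098487 ,  0.76132242])}
top {'fovy': 54.73250773995247, 'cx': 319.57655729824415, 'cy': 192.94117003961338, 'eye': array([ 0.49547858, -0.02096401,  0.98218851]), 'rotation': array([-2.21425744,  2.19163631, -0.00293732])}
```

View pics/scene0.png

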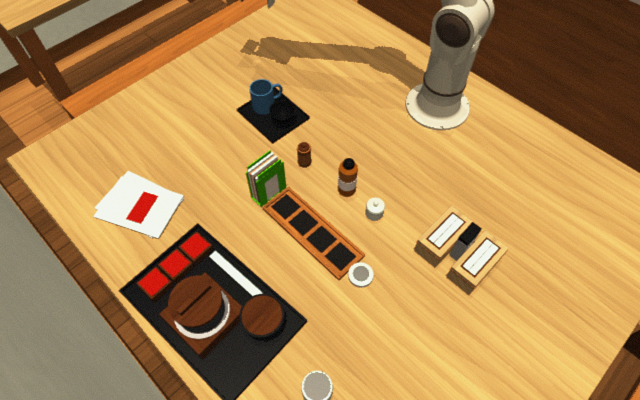

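View pics/top0.png

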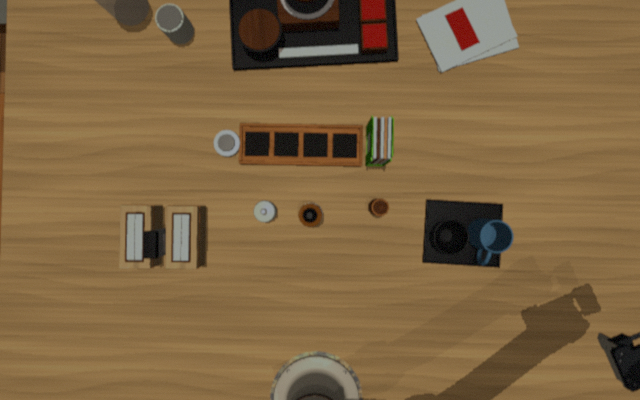

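The menu holder is at the right end (top image, (380,141)), so from right to left the order is soy on pad_d, tin on pad_c, chilli on pad_b and salt on pad_a. In the top image the pads are at (257..345,145), salt (265,212), soy (310,215), chilli (379,207) and tin (152,244) between the boxes.

```bash
cat > h.py <<'E'
from workcell import *
import cv2, numpy as np
from scipy.spatial.transform import Rotation as R
def cloud(n,d,cp,m):
    f=200/np.tan(np.radians(cp["fovy"])/2)
    v,u=np.nonzero(m&(d>0)); z=d[v,u]
    c=np.c_[(u-cp["cx"])/f*z,(v-cp["cy"])/f*z,z]
    return c@R.from_rotvec(cp["rotation"]).as_matrix().T+cp["eye"]
def to(x,y,z=None,yaw=None):
    "shift from the present pose in tool axes (units of 40 mm)"
    s=observe(); M=R.from_rotvec(s["tool_rot"]).as_matrix(); p=s["tool_pos"]
    d=np.array([x,y,p[2] if z is None else z])-p
    print("clock",round(s["clock"],2),"pos",p.round(4),"units",(M.T@d/.04).round(3),"tool y dir deg",np.degrees(np.arctan2(M[1,1],M[0,1])).round(1))
E
python3 - <<'E'
from h import *
for n in("top","scene"):
    p,d=get_image(n);cp=camera_params(n)
    for q in["soy_bottle","spice_tin","chilli_tube","salt_pot","pad_a","menu_holder","mug"]:
        for r in cut_out(n,q)[:5]:
            P=cloud(n,d,cp,r["mask"])
            if not len(P): continue
            hi=np.percentile(P[:,2],97); T=P[P[:,2]>hi-.012]
            rc=cv2.minAreaRect((T[:,:2]*1000).astype(np.float32))
            print(n,q,round(r["confidence"],2),np.round(r["extent"]),"ztop",hi.round(3),"rect mm",np.round(rc[0],1),np.round(rc[1],1),round(rc[2],1),"med",np.median(T[:,:2],0).round(3), "lo",P.min(0).round(3),"hi",P.max(0).round(3))
to(.5,0)
E
```

```text
top soy_bottle 0.8 [299. 202. 323. 228.] ztop 0.146 rect mm [464.8  16.1] [28.6 30.6] 0.6 med [0.464 0.016] lo [ 0.43  -0.013 -0.004] hi [0.494 0.05  0.148]
top spice_tin 0.61 [139. 230. 166. 258.] ztop 0.115 rect mm [393.5 377.9] [61.6 31.2] 0.7 med [0.393 0.376] lo [0.353 0.362 0.025] hi [0.424 0.408 0.117]
top chilli_tube 0.52 [367. 198. 390. 216.] ztop 0.089 rect mm [ 484.7 -146.7] [31.8 36.4] 69.6 med [ 0.484 -0.146] lo [ 0.463 -0.166 -0.002] hi [ 0.504 -0.126  0.09 ]
top salt_pot 0.62 [258. 201. 277. 222.] ztop 0.063 rect mm [469.4 127.4] [45.8 42.9] 19.0 med [0.469 0.129] lo [0.445 0.104 0.007] hi [0.495 0.151 0.066]
top salt_pot 0.23 [140. 228. 164. 257.] ztop 0.115 rect mm [393.5 377.9] [61.6 31.2] 0.7 med [0.395 0.376] lo [0.363 0.362 0.025] hi [0.424 0.408 0.117]
top pad_a 0.85 [300. 130. 328. 161.] ztop 0.014 rect mm [638.7  10.1] [66.3 63.5] 0.6 med [0.638 0.011] lo [ 0.605 -0.022  0.004] hi [0.672 0.042 0.015]
top pad_a 0.85 [334. 133. 358. 157.] ztop 0.014 rect mm [636.2 -64.6] [60.8 60.6] 0.4 med [ 0.636 -0.065] lo [ 0.606 -0.095  0.006] hi [ 0.667 -0.034  0.016]
top 
[... 2243 characters left out ...]
38. 250.] ztop 0.014 rect mm [638.1  83.8] [64.2 64.1] 2.5 med [0.638 0.084] lo [0.605 0.051 0.005] hi [0.671 0.115 0.018]
scene pad_a 0.65 [289. 212. 314. 238.] ztop 0.015 rect mm [638.7  10.8] [63.2 62.2] 86.5 med [0.639 0.011] lo [ 0.606 -0.021  0.002] hi [0.67  0.041 0.017]
scene menu_holder 0.97 [247. 146. 287. 211.] ztop 0.148 rect mm [ 636.5 -140.8] [88.5 51.8] 1.2 med [ 0.639 -0.144] lo [ 0.53  -0.265 -0.007] hi [ 0.687 -0.107  0.153]
scene mug 0.88 [251.  82. 285. 115.] ztop 0.093 rect mm [ 418.8 -408.4] [80.1 74.9] 27.1 med [ 0.42  -0.407] lo [ 0.302 -0.524 -0.006] hi [ 0.46  -0.352  0.097]
clock 0.9 pos [ 0.2584 -0.5964  0.2268] units [ 11.469 -11.28   -0.   ] tool y dir deg -66.6
```

Both cameras agree to about 2 mm. First I'll turn the tool so that it closes along world x.

Request:
drive_tool:
  increments:
    - [[0,0,0,-8.5,1],[0,0,0,-8.5,1],[0,0,0,-8.5,1],[0,0,0,-8.5,1],[0,0,0,-8.5,1]]

```text
clock: 1.4
tool_pos: [0.2584, -0.5965, 0.2268]
tool_rot: [2.631, 1.717, -0.0]
contact_force: [-1.1, 0.5, -0.4]
finger_gap: 0.0916
gripper_force: 0.0
```

Request:
drive_tool:
  increments:
    - [[0,0,0,-8.5,1],[0,0,0,-8.5,1],[0,0,0,-7.1,1],[0,0,0,0,1]]

```text
clock: 1.8
tool_pos: [0.2582, -0.5965, 0.2266]
tool_rot: [2.22, 2.223, 0.001]
contact_force: [-0.0, -0.4, 0.4]
finger_gap: 0.0918
gripper_force: 0.0
```

```bash
python3 -c "
from h import *
to(.485,-.146);print(observe()['joint_pos'].round(2))"
```

```text
clock 1.8 pos [ 0.2582 -0.5965  0.2266] units [1.1257e+01 5.6820e+00 4.0000e-03] tool y dir deg 0.1
[ 1.59  0.55 -0.67  1.54  0.36  1.17  0.85]
```

Request:
drive_tool:
  increments:
    - [[0.8,0.4,0,0,1],[0.8,0.4,0,0,1],[0.8,0.4,0,0,1],[0.8,0.4,0,0,1],[0.8,0.4,0,0,1]]

```text
clock: 2.3
tool_pos: [0.3389, -0.4351, 0.2269]
tool_rot: [2.225, 2.217, -0.0]
contact_force: [1.3, -0.3, -0.2]
finger_gap: 0.0918
gripper_force: 0.0
```

Request:
drive_tool:
  increments:
    - [[0.8,0.4,0,0,1],[0.8,0.4,0,0,1],[0.8,0.4,0,0,1],[0.8,0.4,0,0,1],[0.8,0.4,0,0,1]]

```text
clock: 2.8
tool_pos: [0.4188, -0.2751, 0.227]
tool_rot: [2.225, 2.217, -0.0]
contact_force: [0.1, -0.5, 0.2]
finger_gap: 0.0918
gripper_force: 0.0
```

Request:
drive_tool:
  increments:
    - [[0.8,0.4,0,0,1],[0.8,0.4,0,0,1],[0.8,0.4,0,0,1],[0.8,0.4,0,0,1],[0,0,0,0,1]]

```text
clock: 3.3
tool_pos: [0.4846, -0.1424, 0.2276]
tool_rot: [2.216, 2.227, 0.005]
contact_force: [0.6, 0.9, 0.0]
finger_gap: 0.0916
gripper_force: 0.0
```

```bash
python3 -c "
from h import *
to(.485,-.146);print(observe()['joint_pos'].round(2))
p,d=get_image('wrist');cv2.imwrite('pics/w1.png',p)"
```

```text
clock 3.3 pos [ 0.4846 -0.1424  0.2276] units [-0.089  0.01  -0.   ] tool y dir deg 0.3
[ 0.99  0.32 -0.89  1.9   0.28  1.05 -0.02]
```

View pics/w1.png

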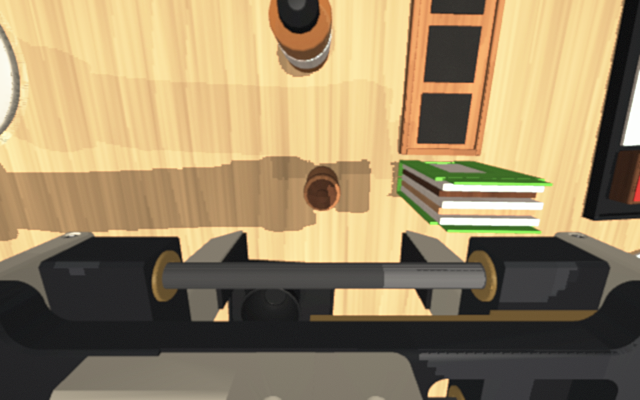

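The chilli shows between the fingers at (321,190), centred along the closing line. I'll descend.

Request:
drive_tool:
  increments:
    - [[-0.09,0,0.8,0,1],[0,0,0.9,0,1],[0,0,0.9,0,1],[0,0,0.6,0,1],[0,0,0,0,1]]

```text
clock: 3.85
tool_pos: [0.4789, -0.1526, 0.0957]
tool_rot: [-2.221, -2.214, 0.005]
contact_force: [-1.0, 0.5, 0.5]
finger_gap: 0.0918
gripper_force: 0.0
```

Request:
drive_tool:
  increments:
    - [[0.17,0.15,0,0,1],[0,0,0,0,1],[0,0,0.75,0,1],[0,0,0.75,0,1],[0,0,0,0,1]]

```text
clock: 4.35
tool_pos: [0.4868, -0.1451, 0.0375]
tool_rot: [-2.22, -2.22, 0.003]
contact_force: [-1.2, -0.7, 0.5]
finger_gap: 0.0919
gripper_force: 0.0
```

Request:
drive_tool:
  increments:
    - [[0,0,0,0,0.3],[0,0,0,0,0.3],[0,0,0,0,0.3],[0,0,0,0,0.3],[0,0,0,0,0.3]]
  newtons: 15

```text
clock: 4.85
tool_pos: [0.4886, -0.1454, 0.0394]
tool_rot: [2.22, 2.221, 0.0]
contact_force: [1.2, -0.2, -0.4]
finger_gap: 0.0566
gripper_force: 0.0
```

Request:
drive_tool:
  increments:
    - [[0,0,0,0,0.3],[0,0,0,0,0.3],[0,0,0,0,0.3],[0,0,0,0,0.3],[0,0,0,0,0.3]]

```text
clock: 5.35
tool_pos: [0.4881, -0.1452, 0.0388]
tool_rot: [-2.221, -2.222, 0.001]
contact_force: [-2.8, -0.0, 2.8]
finger_gap: 0.0421
gripper_force: 15.0
```

Request:
drive_tool:
  increments:
    - [[0,0,-0.5,0,0.3],[0,0,-0.9,0,0.3],[0,0,-0.9,0,0.3],[0,0,-0.9,0,0.3],[0,0,-0.9,0,0.3]]

```text
clock: 5.85
tool_pos: [0.488, -0.1448, 0.2039]
tool_rot: [-2.22, -2.222, -0.0]
contact_force: [1.2, -0.6, -0.4]
finger_gap: 0.0416
gripper_force: 15.0
```

Request:
drive_tool:
  increments:
    - [[0.4,0.3,0,0,0.3],[0.8,0.5,0,0,0.3],[0.9,0.6,0,0,0.3],[0.9,0.6,0,0,0.3],[0.9,0.6,0,0,0.3]]

```text
clock: 6.35
tool_pos: [0.5929, 0.0121, 0.2024]
tool_rot: [2.222, 2.221, 0.0]
contact_force: [1.4, -0.7, -1.6]
finger_gap: 0.0418
gripper_force: 15.0
```

Request:
drive_tool:
  increments:
    - [[0.9,0.6,0,0,0.3],[0.6,0.4,0,0,0.3],[0.3,0.15,0,0,0.3],[0,0,0,0,0.3],[0,0,0,0,0.3]]

```text
clock: 6.85
tool_pos: [0.6375, 0.0816, 0.2022]
tool_rot: [2.221, 2.221, -0.003]
contact_force: [-0.6, -0.3, -0.8]
finger_gap: 0.0417
gripper_force: 15.0
```

```bash
python3 -c "
from h import *
to(.6384,.0845,.0505)"
```

```text
clock 6.85 pos [0.6375 0.0816 0.2022] units [0.077 0.028 3.791] tool y dir deg -0.0
```

Request:
drive_tool:
  increments:
    - [[0.07,0.03,0.6,0,0.3],[0,0,0.9,0,0.3],[0,0,0.9,0,0.3],[0,0,0.7,0,0.3],[0,0,0,0,0.3]]

```text
clock: 7.35
tool_pos: [0.6356, 0.0815, 0.0744]
tool_rot: [-2.222, -2.216, 0.012]
contact_force: [-1.0, -0.8, 0.4]
finger_gap: 0.0416
gripper_force: 15.0
```

Request:
drive_tool:
  increments:
    - [[0,0,0.3,0,0.3],[0,0,0.2,0,0.3],[0,0,0.1,0,0.3],[0,0,0.05,0,0.3],[0,0,0,0,0.3]]

```text
clock: 7.85
tool_pos: [0.6396, 0.0858, 0.0531]
tool_rot: [2.221, 2.222, 0.001]
contact_force: [-0.3, 0.2, -0.7]
finger_gap: 0.0417
gripper_force: 15.0
```

Request:
drive_tool:
  increments:
    - [[0,-0.03,0.06,0,0.3],[0,0,0.02,0,0.3],[0,0,0,0,0.3],[0,0,0,0,0.3]]

```text
clock: 8.25
tool_pos: [0.6382, 0.0859, 0.0499]
tool_rot: [2.221, 2.222, 0.0]
contact_force: [-0.1, -0.1, 2.4]
finger_gap: 0.0419
gripper_force: 15.0
```

Request:
drive_tool:
  increments:
    - [[0,0,0,0,0.9],[0,0,0,0,0.9],[0,0,0,0,0.9],[0,0,0,0,0.9],[0,0,0,0,0.9]]

```text
clock: 8.75
tool_pos: [0.6381, 0.0857, 0.0495]
tool_rot: [-2.221, -2.222, 0.0]
contact_force: [-0.4, 0.3, -0.2]
finger_gap: 0.0772
gripper_force: 0.0
```

Request:
drive_tool:
  increments:
    - [[0,0,0,0,1],[0,0,0,0,1],[0,0,-0.4,0,1],[0,0,-0.8,0,1],[0,0,-0.8,0,1]]

```text
clock: 9.25
tool_pos: [0.6377, 0.086, 0.131]
tool_rot: [-2.22, -2.222, 0.001]
contact_force: [1.6, 0.4, 0.8]
finger_gap: 0.0922
gripper_force: 0.0
```

Request:
drive_tool:
  increments:
    - [[0,-0.4,-0.8,0,1],[0,-0.5,-0.8,0,1],[0.1,-0.8,-0.4,0,1],[0.5,-0.8,0,0,1],[0.3,-0.8,0,0,1]]

```text
clock: 9.75
tool_pos: [0.5054, 0.1231, 0.2115]
tool_rot: [2.219, 2.221, 0.004]
contact_force: [0.6, 0.3, 0.4]
finger_gap: 0.0918
gripper_force: 0.0
```

Request:
drive_tool:
  increments:
    - [[0.2,-0.8,0,0,1],[0,-0.1,0,0,1],[0,0,0,0,1],[0,0,0,0,1]]

```text
clock: 10.15
tool_pos: [0.4715, 0.1292, 0.2104]
tool_rot: [2.221, 2.22, 0.002]
contact_force: [-0.3, -0.1, 0.2]
finger_gap: 0.0916
gripper_force: 0.0
```

```bash
python3 -c "
from h import *
to(.4705,.1295,.012)
p,d=get_image('wrist');cv2.imwrite('pics/w2.png',p)"
```

```text
clock 10.15 pos [0.4715 0.1292 0.2104] units [ 0.008 -0.035  4.959] tool y dir deg -0.0
```

View pics/w2.png

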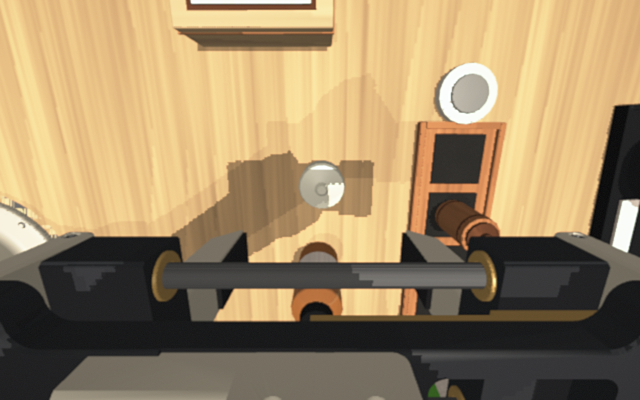

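The salt sits at (321,185), centred between the fingers, and the chilli stands on pad_b. I'll descend onto the salt.

Request:
drive_tool:
  increments:
    - [[0,-0.03,0.6,0,1],[0,0,0.9,0,1],[0,0,0.9,0,1],[0,0,0.9,0,1],[0,0,0,0,1]]

```text
clock: 10.7
tool_pos: [0.4662, 0.1283, 0.0735]
tool_rot: [-2.218, -2.217, 0.01]
contact_force: [-1.4, 0.2, 0.2]
finger_gap: 0.0919
gripper_force: 0.0
```

Request:
drive_tool:
  increments:
    - [[0,0,0.7,0,1],[0,0,0.5,0,1],[0,0,0.2,0,1],[0,0,0,0,1],[0,0,0,0,1]]

```text
clock: 11.2
tool_pos: [0.4701, 0.1301, 0.0227]
tool_rot: [2.221, 2.221, 0.002]
contact_force: [-0.2, 0.9, -0.3]
finger_gap: 0.0915
gripper_force: 0.0
```

Request:
drive_tool:
  increments:
    - [[0,0,0.2,0,1],[0,0,0.06,0,1],[0,0,0,0,0.4],[0,0,0,0,0.4],[0,0,0,0,0.4]]

```text
clock: 11.7
tool_pos: [0.469, 0.1297, 0.0113]
tool_rot: [2.221, 2.222, 0.0]
contact_force: [0.6, 0.7, -0.3]
finger_gap: 0.0724
gripper_force: 0.0
```

Request:
drive_tool:
  increments:
    - [[0,0,0,0,0.4],[0,0,0,0,0.4],[0,0,0,0,0.4],[0,0,0,0,0.4],[0,0,0,0,0.4]]

```text
clock: 12.2
tool_pos: [0.469, 0.1297, 0.0112]
tool_rot: [2.221, 2.222, 0.0]
contact_force: [-0.2, -0.3, 0.3]
finger_gap: 0.0519
gripper_force: 15.0
```

Request:
drive_tool:
  increments:
    - [[0,0,-0.5,0,0.4],[0,0,-0.9,0,0.4],[0,0,-0.9,0,0.4],[0,0,-0.7,0,0.4],[0.08,0.4,0,0,0.4]]

```text
clock: 12.7
tool_pos: [0.4855, 0.1333, 0.1344]
tool_rot: [2.218, 2.22, 0.004]
contact_force: [1.4, 0.9, -1.5]
finger_gap: 0.0516
gripper_force: 15.0
```

Request:
drive_tool:
  increments:
    - [[0.15,0.9,0,0,0.4],[0.15,0.9,0,0,0.4],[0.15,0.9,0,0,0.4],[0.1,0.7,0,0,0.4],[0.05,0.4,0,0,0.4]]

```text
clock: 13.2
tool_pos: [0.6387, 0.1569, 0.1304]
tool_rot: [-2.222, -2.221, -0.0]
contact_force: [-0.3, -0.2, -1.2]
finger_gap: 0.0515
gripper_force: 15.0
```

Request:
drive_tool:
  increments:
    - [[0,0,0,0,0.4],[0,0,0.8,0,0.4],[0,0,0.7,0,0.4],[0,0,0.5,0,0.4],[0,0,0,0,0.4]]

```text
clock: 13.7
tool_pos: [0.6336, 0.1557, 0.0477]
tool_rot: [-2.218, -2.22, 0.009]
contact_force: [-0.4, -0.6, -2.4]
finger_gap: 0.0516
gripper_force: 15.0
```

```bash
python3 -c "
from h import *
to(.6395,.157,.0225)"
```

```text
clock 13.7 pos [0.6336 0.1557 0.0477] units [0.032 0.152 0.628] tool y dir deg 0.1
```

Request:
drive_tool:
  increments:
    - [[0,0,0,0,0.4],[0,0,0.3,0,0.4],[0,0,0.2,0,0.4],[0,0,0,0,0.4],[0,0,0,0,0.4]]

```text
clock: 14.2
tool_pos: [0.6369, 0.1569, 0.0311]
tool_rot: [-2.221, -2.222, 0.0]
contact_force: [0.6, -0.2, -0.8]
finger_gap: 0.0513
gripper_force: 15.0
```

Request:
drive_tool:
  increments:
    - [[0,0.06,0.12,0,0.4],[0,0,0.06,0,0.4],[0,0,0.04,0,0.4],[0,0,0,0,0.4],[0,0,0,0,0.4]]

```text
clock: 14.7
tool_pos: [0.6393, 0.157, 0.0224]
tool_rot: [-2.221, -2.222, -0.0]
contact_force: [0.5, 0.2, -1.1]
finger_gap: 0.0511
gripper_force: 15.0
```

Request:
drive_tool:
  increments:
    - [[0,0,0.02,0,0.4],[0,0,0,0,0.4],[0,0,0,0,0.4]]

```text
clock: 15.0
tool_pos: [0.6394, 0.157, 0.0222]
tool_rot: [2.221, 2.222, 0.0]
contact_force: [-1.9, -1.4, 5.6]
finger_gap: 0.0513
gripper_force: 15.0
```

Request:
drive_tool:
  increments:
    - [[0,0,0,0,0.9],[0,0,0,0,0.9],[0,0,0,0,0.9],[0,0,0,0,1],[0,0,0,0,1]]

```text
clock: 15.5
tool_pos: [0.6393, 0.1569, 0.0214]
tool_rot: [-2.221, -2.222, -0.0]
contact_force: [-0.3, 0.3, -0.2]
finger_gap: 0.0868
gripper_force: 0.0
```

Request:
drive_tool:
  increments:
    - [[0,0,-0.4,0,1],[0,0,-0.8,0,1],[0,0,-0.9,0,1],[0,0,-0.9,0,1],[0,0,-0.9,0,1]]

```text
clock: 16.0
tool_pos: [0.6392, 0.1572, 0.1803]
tool_rot: [2.22, 2.222, 0.001]
contact_force: [0.2, -0.1, -0.2]
finger_gap: 0.0915
gripper_force: 0.0
```

Request:
drive_tool:
  increments:
    - [[-0.3,-0.3,-0.8,0,1],[-0.7,-0.85,0,0,1],[-0.7,-0.9,0,0,1],[-0.7,-0.9,0,0,1],[-0.7,-0.8,0,0,1]]

```text
clock: 16.5
tool_pos: [0.4876, 0.0322, 0.2102]
tool_rot: [2.219, 2.222, -0.001]
contact_force: [0.2, -0.7, 0.7]
finger_gap: 0.0919
gripper_force: 0.0
```

Request:
drive_tool:
  increments:
    - [[-0.3,-0.4,0,0,1],[-0.1,-0.2,0,0,1],[0,0,0,0,1],[0,0,0,0,1],[0,0,0,0,1]]

```text
clock: 17.0
tool_pos: [0.4666, 0.0182, 0.21]
tool_rot: [2.219, 2.224, 0.003]
contact_force: [-0.3, 0.0, 0.3]
finger_gap: 0.0915
gripper_force: 0.0
```

```bash
python3 -c "
from h import *
to(.4655,.0175,.088)
p,d=get_image('wrist');cv2.imwrite('pics/w3.png',p)"
```

```text
clock 17.0 pos [0.4666 0.0182 0.21  ] units [-0.02  -0.031  3.05 ] tool y dir deg 0.1
```

View pics/w3.png

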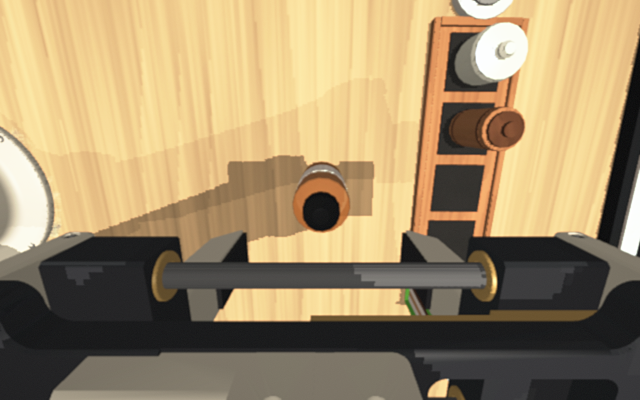

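The soy cap at (321,210) is centred, and the salt and chilli stand on their pads. I'll descend onto the soy.

Request:
drive_tool:
  increments:
    - [[-0.02,-0.02,0.5,0,1],[0,0,0.7,0,1],[0,0,0.7,0,1],[0,0,0.6,0,1],[0,0,0,0,1]]

```text
clock: 17.55
tool_pos: [0.4625, 0.017, 0.1068]
tool_rot: [-2.215, -2.22, 0.005]
contact_force: [0.1, -0.6, 0.2]
finger_gap: 0.0919
gripper_force: 0.0
```

Request:
drive_tool:
  increments:
    - [[0,0,0.35,0,1],[0,0,0.15,0,1],[0,0,0,0,1],[0,0,0,0,1]]

```text
clock: 17.95
tool_pos: [0.4651, 0.0161, 0.09]
tool_rot: [2.22, 2.221, 0.001]
contact_force: [0.3, 0.2, 0.1]
finger_gap: 0.0917
gripper_force: 0.0
```

Request:
drive_tool:
  increments:
    - [[0.04,0,0.03,0,0.5],[0,0,0,0,0.4],[0,0,0,0,0.4],[0,0,0,0,0.4],[0,0,0,0,0.4]]
  newtons: 25

```text
clock: 18.45
tool_pos: [0.4646, 0.0176, 0.0884]
tool_rot: [2.221, 2.222, 0.0]
contact_force: [0.2, -0.6, 0.0]
finger_gap: 0.0561
gripper_force: 0.0
```

Request:
drive_tool:
  increments:
    - [[0,0,0,0,0.4],[0,0,0,0,0.4],[0,0,0,0,0.4],[0,0,0,0,0.4],[0,0,0,0,0.4]]

```text
clock: 18.95
tool_pos: [0.4645, 0.0176, 0.0884]
tool_rot: [2.221, 2.222, -0.0]
contact_force: [-1.4, -0.5, 2.5]
finger_gap: 0.0533
gripper_force: 25.0
```

Request:
drive_tool:
  increments:
    - [[0,0,-0.4,0,0.4],[0,0,-0.8,0,0.4],[0,0,-0.8,0,0.4],[-0.2,0.4,0,0,0.4],[-0.4,0.8,0,0,0.4]]

```text
clock: 19.45
tool_pos: [0.5117, -0.0057, 0.1692]
tool_rot: [2.217, 2.224, -0.002]
contact_force: [0.4, 1.0, -1.1]
finger_gap: 0.0533
gripper_force: 25.0
```

Request:
drive_tool:
  increments:
    - [[-0.4,0.9,0,0,0.4],[-0.4,0.9,0,0,0.4],[-0.4,0.8,0,0,0.4],[-0.2,0.5,0,0,0.4],[0,0,0,0,0.4]]

```text
clock: 19.95
tool_pos: [0.6386, -0.0645, 0.1669]
tool_rot: [-2.225, -2.218, -0.001]
contact_force: [-1.1, 1.2, -2.7]
finger_gap: 0.0533
gripper_force: 25.0
```

Request:
drive_tool:
  increments:
    - [[0,0,0.5,0,0.4],[0,0,0.6,0,0.4],[0,0,0.2,0,0.4],[0,0,0,0,0.4],[0,0,0,0,0.4]]

```text
clock: 20.45
tool_pos: [0.6367, -0.0619, 0.1169]
tool_rot: [2.22, 2.222, 0.001]
contact_force: [0.8, -0.8, -3.4]
finger_gap: 0.0529
gripper_force: 25.0
```

```bash
python3 -c "
from h import *
to(.637,-.0637,.0994)"
```

```text
clock 20.45 pos [ 0.6367 -0.0619  0.1169] units [-0.046  0.008  0.438] tool y dir deg 0.0
```

Request:
drive_tool:
  increments:
    - [[-0.04,0,0.2,0,0.4],[0,0,0.15,0,0.4],[0,0,0.05,0,0.4],[0,0,0,0,0.4],[0,0,0,0,0.4]]

```text
clock: 20.95
tool_pos: [0.6367, -0.0638, 0.1004]
tool_rot: [2.221, 2.222, 0.0]
contact_force: [0.0, -0.7, -2.6]
finger_gap: 0.0533
gripper_force: 25.0
```

Request:
drive_tool:
  increments:
    - [[0,0,0.03,0,0.4],[0,0,0,0,0.4],[0,0,0,0,0.4]]

```text
clock: 21.25
tool_pos: [0.6369, -0.0638, 0.0995]
tool_rot: [2.221, 2.222, 0.001]
contact_force: [-0.3, -0.3, -1.0]
finger_gap: 0.0537
gripper_force: 25.0
```

Request:
drive_tool:
  increments:
    - [[0,0,0.02,0,0.4],[0,0,0,0,0.4],[0,0,0,0,0.4]]

```text
clock: 21.55
tool_pos: [0.637, -0.0638, 0.0994]
tool_rot: [2.22, 2.221, 0.001]
contact_force: [-1.9, 0.1, 5.1]
finger_gap: 0.0535
gripper_force: 25.0
```

Request:
drive_tool:
  increments:
    - [[0,0,0,0,0.9],[0,0,0,0,0.9],[0,0,0,0,0.9],[0,0,0,0,1],[0,0,0,0,1]]

```text
clock: 22.05
tool_pos: [0.6366, -0.0639, 0.0982]
tool_rot: [-2.221, -2.222, 0.0]
contact_force: [-0.3, -0.4, -0.2]
finger_gap: 0.0888
gripper_force: 0.0
```

Request:
drive_tool:
  increments:
    - [[0,0,-0.4,0,1],[0,0,-0.8,0,1],[0,0,-0.9,0,1],[0,0,-0.8,0,1],[0.3,-0.2,0,0,1]]

```text
clock: 22.55
tool_pos: [0.6326, -0.0531, 0.2207]
tool_rot: [2.219, 2.213, 0.01]
contact_force: [0.1, 0.0, 1.1]
finger_gap: 0.0919
gripper_force: 0.0
```

Request:
drive_tool:
  increments:
    - [[0.9,-0.5,0,0,1],[1,-0.6,0,0,1],[1,-0.6,0,0,1],[1,-0.6,0,0,1],[1,-0.6,0,0,1]]

```text
clock: 23.05
tool_pos: [0.5109, 0.1457, 0.2148]
tool_rot: [2.22, 2.222, 0.0]
contact_force: [1.1, 0.3, 0.4]
finger_gap: 0.0917
gripper_force: 0.0
```

Request:
drive_tool:
  increments:
    - [[1,-0.6,0,0,1],[1,-0.6,0,0,1],[1,-0.6,0,0,1],[1,-0.6,0,0,1],[1,-0.6,0,-4,1]]

```text
clock: 23.55
tool_pos: [0.3908, 0.3454, 0.2149]
tool_rot: [2.14, 2.298, 0.001]
contact_force: [1.0, 0.2, -0.1]
finger_gap: 0.092
gripper_force: 0.0
```

Request:
drive_tool:
  increments:
    - [[0,0,0,-8,1],[0,0,0,-8,1],[0,0,0,-8,1],[0,0,0,-8,1],[0,0,0,-8,1]]

```text
clock: 24.05
tool_pos: [0.3918, 0.3441, 0.2147]
tool_rot: [1.217, 2.896, -0.0]
contact_force: [-0.7, 0.3, 0.1]
finger_gap: 0.0917
gripper_force: 0.0
```

Request:
drive_tool:
  increments:
    - [[0,0,0,-8,1],[0,0,0,-8,1],[0,0,0,-8,1],[0,0,0,-8,1],[0,0,0,-8,1]]

```text
clock: 24.55
tool_pos: [0.392, 0.3439, 0.2147]
tool_rot: [0.154, 3.137, -0.001]
contact_force: [0.8, 0.4, 1.0]
finger_gap: 0.0917
gripper_force: 0.0
```

Request:
drive_tool:
  increments:
    - [[0,0,0,-6,1],[0,0,0,0,1],[0,0,0,0,1]]

```text
clock: 24.85
tool_pos: [0.3921, 0.344, 0.2144]
tool_rot: [-0.003, -3.142, 0.0]
contact_force: [-0.3, -0.8, -0.2]
finger_gap: 0.0914
gripper_force: 0.0
```

```bash
python3 -c "
from h import *
to(.3935,.378,.078)
p,d=get_image('wrist');cv2.imwrite('pics/w4.png',p)"
```

```text
clock 24.85 pos [0.3921 0.344  0.2144] units [-0.034  0.85   3.411] tool y dir deg 89.9
```

View pics/w4.png

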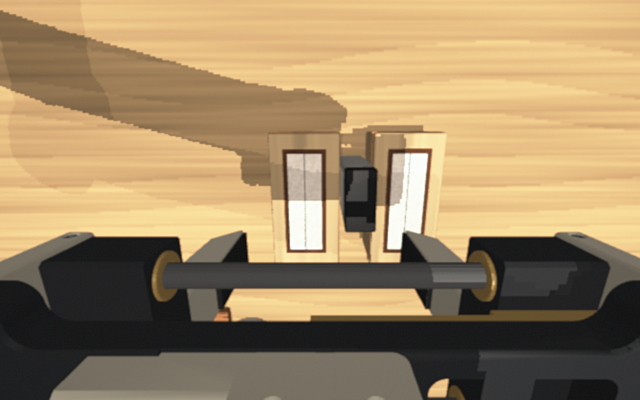

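The tin's top shows at (359,197) between the boxes, 34 mm along tool y as computed.

Request:
drive_tool:
  increments:
    - [[-0.03,0.5,0,0,1],[0,0.35,0,0,1],[0,0,0,0,1],[0,0,0,0,1]]

```text
clock: 25.3
tool_pos: [0.3933, 0.3779, 0.2144]
tool_rot: [-0.0, 3.141, -0.001]
contact_force: [0.4, -1.1, 0.4]
finger_gap: 0.0918
gripper_force: 0.0
```

Run:
```python
from h import *
cp=camera_params('wrist');p,d=get_image('wrist')
P=cloud('w',d,cp,d>0)
T=P[(P[:,2]>.098)&(P[:,2]<.13)&(abs(P[:,0]-.3935)<.05)&(abs(P[:,1]-.378)<.035)]
rc=cv2.minAreaRect((T[:,:2]*1000).astype(np.float32));print(len(T),rc,T[:,2].max())
B=P[(P[:,2]>.06)&(P[:,2]<.08)&(abs(P[:,1]-.378)<.12)&(abs(P[:,0]-.39)<.1)]
for s in(B[B[:,1]<.378],B[B[:,1]>.378]): print(s[:,:2].min(0),s[:,:2].max(0),s[:,2].max())
to(.3935,.378,.078)
```

```text
2078 ((392.9535217285156, 378.49542236328125), (61.49860382080078, 29.916929244995117), 0.8690432906150818) 0.11555000487530231
[0.33252354 0.28548681] [0.47962892 0.37729242] 0.07989677282011004
[0.33177834 0.37832666] [0.47982899 0.47154821] 0.07888503913904016
clock 25.35 pos [0.3935 0.3775 0.2143] units [0.    0.016 3.406] tool y dir deg 90.0
```

Request:
drive_tool:
  increments:
    - [[0,0.02,0.5,0,1],[0,0,0.8,0,1],[0,0,0.8,0,1],[0,0,0.6,0,1],[0,0,0,0,1]]

```text
clock: 25.85
tool_pos: [0.3925, 0.3758, 0.1034]
tool_rot: [-0.001, -3.138, 0.007]
contact_force: [-0.4, -0.4, 0.1]
finger_gap: 0.092
gripper_force: 0.0
```

Request:
drive_tool:
  increments:
    - [[0,0,0.4,0,1],[0,0,0.2,0,1],[0,0,0,0,1],[0,0,0,0,1]]

```text
clock: 26.25
tool_pos: [0.3938, 0.3791, 0.0828]
tool_rot: [-0.001, 3.141, 0.001]
contact_force: [0.3, 0.5, 0.6]
finger_gap: 0.0917
gripper_force: 0.0
```

Request:
drive_tool:
  increments:
    - [[0,0,0.08,0,1],[0,0,0,0,0.5],[0,0,0,0,0.3],[0,0,0,0,0.2],[0,0,0,0,0.2]]
  newtons: 20

```text
clock: 26.75
tool_pos: [0.3936, 0.3789, 0.0793]
tool_rot: [-0.001, 3.141, 0.0]
contact_force: [0.9, -0.5, -0.1]
finger_gap: 0.0644
gripper_force: 0.0
```

Request:
drive_tool:
  increments:
    - [[0,0,0,0,0.2],[0,0,0,0,0.2],[0,0,0,0,0.2],[0,0,0,0,0.2],[0,0,0,0,0.2]]

```text
clock: 27.25
tool_pos: [0.3936, 0.3788, 0.0791]
tool_rot: [0.001, -3.142, 0.0]
contact_force: [-0.1, 0.4, -0.1]
finger_gap: 0.0301
gripper_force: 19.9
```

Request:
drive_tool:
  increments:
    - [[0,0,0,0,0.2],[0,0,0,0,0.2],[0,0,0,0,0.2]]

```text
clock: 27.55
tool_pos: [0.3936, 0.3788, 0.0791]
tool_rot: [-0.001, 3.142, -0.0]
contact_force: [-1.0, -0.4, -0.4]
finger_gap: 0.0301
gripper_force: 19.9
```

Gripped (30.1 mm). I'll draw it straight up slowly: the base must clear the 71 mm boxes, plus the salt, chilli and soy on the way.

Request:
drive_tool:
  increments:
    - [[0,0,-0.2,0,0.2],[0,0,-0.4,0,0.2],[0,0,-0.5,0,0.2],[0,0,-0.5,0,0.2],[0,0,-0.5,0,0.2]]

```text
clock: 28.05
tool_pos: [0.3938, 0.3793, 0.1657]
tool_rot: [-0.001, 3.14, 0.001]
contact_force: [1.2, 0.2, -0.9]
finger_gap: 0.0298
gripper_force: 19.9
```

Request:
drive_tool:
  increments:
    - [[0,0,-0.6,0,0.2],[0,0,-0.6,0,0.2],[0,0,-0.4,0,0.2],[0,0,0,0,0.2],[0,0,0,0,0.2]]

```text
clock: 28.55
tool_pos: [0.3938, 0.3785, 0.2272]
tool_rot: [0.0, 3.141, -0.0]
contact_force: [-1.2, 0.2, -2.0]
finger_gap: 0.0298
gripper_force: 19.9
```

Run:
```python
from h import *
cp=camera_params('wrist');p,d=get_image('wrist');cv2.imwrite('pics/w5.png',p)
to(.638,.010,.23)
```

```text
clock 28.6 pos [0.3936 0.3781 0.2265] units [-6.11  -9.204 -0.079] tool y dir deg 90.0
```

View pics/w5.png

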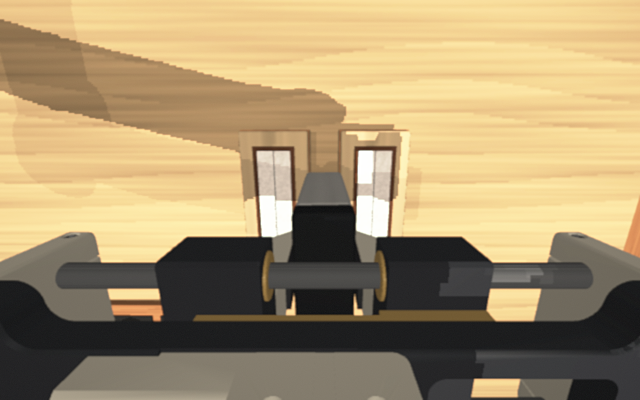

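The tin hangs straight and clear of the boxes, held between the fingers at (323,240). I'll turn it back and carry it over.

Request:
drive_tool:
  increments:
    - [[0,0,0,4,0.2],[0,0,0,8,0.2],[0,0,0,8,0.2],[0,0,0,8,0.2],[0,0,0,8,0.2]]

```text
clock: 29.1
tool_pos: [0.393, 0.3781, 0.2257]
tool_rot: [-0.978, -2.984, 0.003]
contact_force: [-0.1, -0.6, -1.5]
finger_gap: 0.03
gripper_force: 19.9
```

Request:
drive_tool:
  increments:
    - [[0,0,0,8,0.2],[0,0,0,8,0.2],[0,0,0,8,0.2],[0,0,0,8,0.2],[0,0,0,8,0.2]]

```text
clock: 29.6
tool_pos: [0.393, 0.378, 0.2257]
tool_rot: [-1.94, -2.47, 0.004]
contact_force: [-0.2, 0.1, -1.0]
finger_gap: 0.0294
gripper_force: 19.9
```

Request:
drive_tool:
  increments:
    - [[0,0,0,8,0.2],[0,0,0,6,0.2],[0,0,0,0,0.2],[-0.3,0.2,0,0,0.2],[-0.6,0.4,0,0,0.2]]

```text
clock: 30.1
tool_pos: [0.4163, 0.3438, 0.2268]
tool_rot: [-2.212, -2.229, 0.0]
contact_force: [-0.2, -0.1, -0.9]
finger_gap: 0.0294
gripper_force: 19.9
```

Request:
drive_tool:
  increments:
    - [[-0.9,0.6,0,0,0.2],[-0.9,0.6,0,0,0.2],[-0.9,0.6,0,0,0.2],[-0.9,0.6,0,0,0.2],[-0.9,0.6,0,0,0.2]]

```text
clock: 30.6
tool_pos: [0.5385, 0.1596, 0.2266]
tool_rot: [-2.219, -2.224, 0.002]
contact_force: [0.6, -0.2, -1.1]
finger_gap: 0.0297
gripper_force: 19.9
```

Request:
drive_tool:
  increments:
    - [[-0.9,0.6,0,0,0.2],[-0.9,0.6,0,0,0.2],[-0.9,0.6,0,0,0.2],[-0.6,0.4,0,0,0.2],[-0.3,0.2,0,0,0.2]]

```text
clock: 31.1
tool_pos: [0.6347, 0.0132, 0.2258]
tool_rot: [-2.225, -2.217, 0.003]
contact_force: [-0.6, 0.2, -0.6]
finger_gap: 0.0296
gripper_force: 19.9
```

Request:
drive_tool:
  increments:
    - [[0,0,0,0,0.2],[0,0,0,0,0.2],[0,0,0,0,0.2]]

```text
clock: 31.4
tool_pos: [0.6327, 0.0217, 0.2273]
tool_rot: [-2.216, -2.226, -0.001]
contact_force: [0.3, 0.7, -0.5]
finger_gap: 0.0297
gripper_force: 19.9
```

Run:
```python
from h import *
to(.638,.010,.0905)
p,d=get_image('scene');cv2.imwrite('pics/s2.png',cv2.resize(p[120:300,200:440],None,fx=3,fy=3))
```

```text
clock 31.4 pos [0.6327 0.0217 0.2273] units [-0.296  0.134  3.42 ] tool y dir deg 0.3
```

View pics/s2.png

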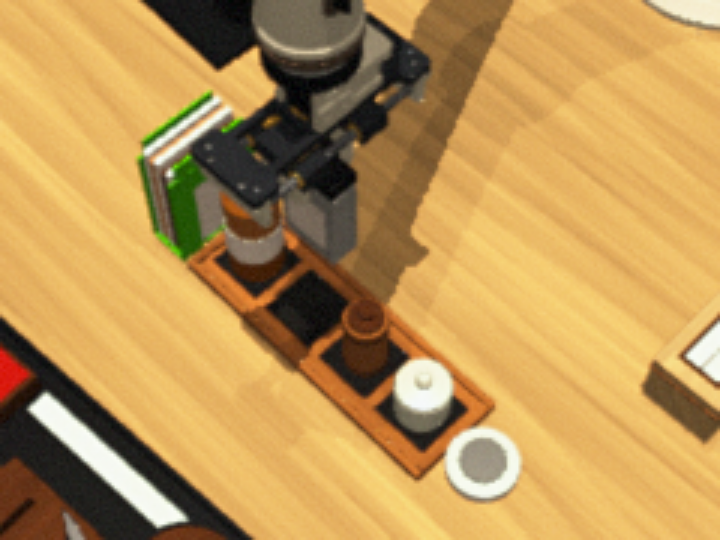

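The tin hangs over pad_c with its broad side along the row, and the soy, chilli and salt stand centred. I'll fine-adjust and lower.

Request:
drive_tool:
  increments:
    - [[-0.2,0.1,0.5,0,0.2],[0,0,0.7,0,0.2],[0,0,0.7,0,0.2],[0,0,0.4,0,0.2],[0,0,0,0,0.2]]

```text
clock: 31.95
tool_pos: [0.6354, 0.0106, 0.1316]
tool_rot: [-2.217, -2.22, 0.007]
contact_force: [0.2, 0.2, -1.0]
finger_gap: 0.0297
gripper_force: 19.9
```

Request:
drive_tool:
  increments:
    - [[0,0,0,0,0.2],[0,0,0,0,0.2],[0,0,0,0,0.2]]

```text
clock: 32.25
tool_pos: [0.6388, 0.0112, 0.1367]
tool_rot: [2.219, 2.221, 0.003]
contact_force: [-0.4, -0.0, -1.3]
finger_gap: 0.0302
gripper_force: 19.9
```

```bash
python3 -c "
from h import *
to(.638,.010,.0905)"
```

```text
clock 32.25 pos [0.6388 0.0112 0.1367] units [-0.03  -0.023  1.154] tool y dir deg 0.0
```

Request:
drive_tool:
  increments:
    - [[-0.02,0,0.4,0,0.2],[0,0,0.4,0,0.2],[0,0,0.2,0,0.2],[0,0,0,0,0.2],[0,0,0,0,0.2]]

```text
clock: 32.75
tool_pos: [0.6375, 0.0103, 0.0945]
tool_rot: [-2.22, -2.221, 0.001]
contact_force: [0.1, 0.8, -1.4]
finger_gap: 0.0299
gripper_force: 19.9
```

Request:
drive_tool:
  increments:
    - [[0,0,0.06,0,0.2],[0,0,0.04,0,0.2],[0,0,0,0,0.2],[0,0,0,0,0.2]]

```text
clock: 33.15
tool_pos: [0.6379, 0.0101, 0.0914]
tool_rot: [2.221, 2.222, 0.0]
contact_force: [-0.4, 0.1, -1.3]
finger_gap: 0.0301
gripper_force: 19.9
```

Request:
drive_tool:
  increments:
    - [[0,0,0.03,0,0.2],[0,0,0.02,0,0.2],[0,0,0,0,0.2],[0,0,0,0,0.2]]

```text
clock: 33.55
tool_pos: [0.6382, 0.0102, 0.0901]
tool_rot: [2.22, 2.221, 0.001]
contact_force: [-1.5, 0.3, 5.4]
finger_gap: 0.0298
gripper_force: 19.9
```

Contact. I'll release, rise and back off.

Request:
drive_tool:
  increments:
    - [[0,0,0,0,0.6],[0,0,0,0,0.7],[0,0,0,0,0.8],[0,0,0,0,0.8],[0,0,0,0,0.8]]

```text
clock: 34.05
tool_pos: [0.6377, 0.0101, 0.089]
tool_rot: [-2.221, -2.222, 0.0]
contact_force: [0.7, 0.8, -0.6]
finger_gap: 0.0653
gripper_force: 0.0
```

Request:
drive_tool:
  increments:
    - [[0,0,-0.3,0,0.8],[0,0,-0.8,0,0.8],[0,0,-0.9,0,0.8],[0,0,-0.9,0,0.8],[0,-0.8,-0.5,0,0.8]]

```text
clock: 34.55
tool_pos: [0.6098, 0.0107, 0.2295]
tool_rot: [2.219, 2.218, 0.011]
contact_force: [-0.9, 0.1, 0.8]
finger_gap: 0.0736
gripper_force: 0.0
```

Request:
drive_tool:
  increments:
    - [[0,-0.9,0,0,0.8],[0,-0.9,0,0,0.8],[0,-0.9,0,0,0.8],[0,-0.6,0,0,0.8],[0,0,0,0,0.8]]

```text
clock: 35.05
tool_pos: [0.4707, 0.0099, 0.2255]
tool_rot: [2.219, 2.222, -0.006]
contact_force: [1.0, -0.2, 0.9]
finger_gap: 0.0731
gripper_force: 0.0
```

Run:
```python
from h import *
p,d=get_image('scene');cv2.imwrite('pics/s3.png',cv2.resize(p[60:300,200:440],None,fx=2.4,fy=2.4))
cp=camera_params('scene');P=cloud('s',d,cp,d>0)
for n,(x,y),h in(("soy",(.637,-.0637),.157),("tin",(.638,.010),.125),("chilli",(.6384,.0835),.099),("salt",(.6395,.157),.075)):
    T=P[(abs(P[:,0]-x)<.05)&(abs(P[:,1]-y)<.036)&(abs(P[:,2]-h)<.013)]
    rc=cv2.minAreaRect((T[:,:2]*1000).astype(np.float32)); print(n,len(T),np.round(rc[0],1),np.round(rc[1],1),round(rc[2],1),T[:,2].max().round(3))
```

```text
soy 102 [637.5 -63.9] [30.5 31.4] 75.6 0.159
tin 273 [639.3  13.4] [31.5 63.9] 0.1 0.129
chilli 136 [641.   86.8] [37.4 37.2] 44.4 0.101
salt 131 [640.4 161.7] [49.7 41.7] 52.3 0.08
```

View pics/s3.png

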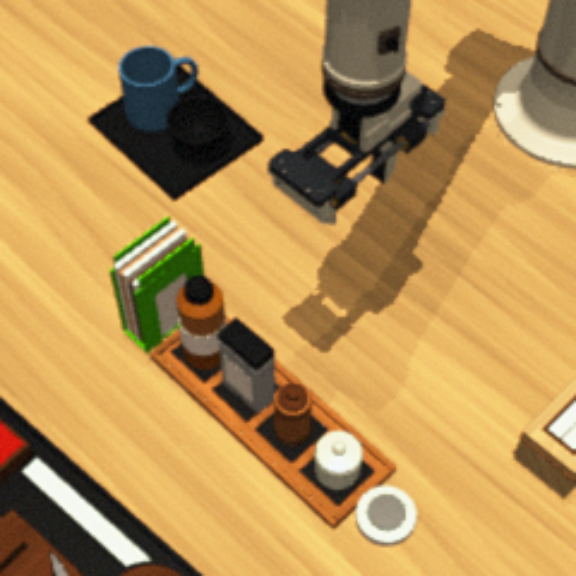

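All four stand upright and centred (within about 5 mm), in descending height from the menu holder. The mug is untouched and the arm is clear.

```bash
python3 -c "
from workcell import *
print(job_done())"
```

```text
the job is handed in; nothing more can be done
None
```

I handed the job in at about 35 s: starting at the menu holder, the soy bottle, spice tin, chilli tube and salt pot each stand upright within about 5 mm of their pad centres, the tin's broad side runs along the row, and the mug was not touched; the job_done call returned no verdict.

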